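Pop the touch-latch lid of a bench outlet box and press its power cut-off

ROBOT

A 7-joint arm with a two-finger parallel gripper is mounted at the origin on the work surface. World frame = base frame: x ahead of the robot, y to its left, z up, the work surface at z = 0. Lengths are in m, angles in rad, forces in N, time in s.
With the tool pointing down it reaches from about 0.4 to 0.925 m from the base axis. Payload 5.6 kg.
Tool frame: the origin (TCP) lies on the centre line of the jaws, within the pads' length; the fingertips stand 8 mm ahead of it and the grasp point (between the pads) lies 11 mm behind it; z points along the fingers, y is the line along which they close (so a half turn about z gives the same grasp; the last joint's range is limited). The gripper opens to 85 mm and grips with 20 to 120 N. Pads are 22 mm wide; open, the fingers measure 114 mm over their backs; the gripper's body (76 mm by 85 mm) begins 54 mm behind the grasp point. The pads swing forward as they close: fully open they stand 13 mm farther back than shut.
Start: joints at [1.22, 0.468, -0.012, 1.603, 0.006, 1.071, -0.056], TCP at [0.197, -0.619, 0.239] pointing down, gripper open.
Joint ranges: [-2.53, 2.53], [-0.31, 2.02], [-1.57, 1.55], [0.28, 2.44], [-1.29, 4.43], [0.15, 1.84], [-2.92, 2.92]. Speed limits (rad/s): [2.57, 2.57, 3.14, 3.14, 3.14, 3.14, 3.14].

INTERFACE

Orientations are given as a unit quaternion [w, x, y, z].
In Python, from cell import bot gives the robot as it stands.
- The arm moves only by the tool inch_along, called after ">>>" by a JSON object that holds its "name" and its "arguments", one argument or row to a line. Schema: {"type":"object","properties":{"steps":{"type":"array","items":{"type":"array","items":{"type":"array","items":{"type":"number"},"minItems":4,"maxItems":4},"minItems":1,"maxItems":12},"minItems":1,"maxItems":1},"aperture":{"type":"number"},"only":{"type":"string"},"quiet":{"type":"boolean"},"lines":{"type":"string"}},"required":["steps"],"additionalProperties":false}. steps is a list that holds a single list of rows (three levels of brackets), with 1 to 12 rows, each of 4 numbers: dx, dy, dz in m, then a turn about the tool's z in rad; each row is the pose to reach, as a shift and turn from the pose commanded when the call began, along the tool's axes at that moment; what a row does not reach only later rows make up. A row lasts 1/10 s, in which the tool goes at most 0.05 m and 0.15 rad, less where a joint would pass 70% of its speed; a pose out of reach is approached as far as the arm can. aperture is the opening from 0.0 (shut) to 1.0 (fully open), set as the call begins (left out keeps the last). The fingers move at their own pace and stop on an object; the grip force is fixed at half the most. Time passes only in rows, so rows that do not move let the fingers close. The tool returns the time, the measured TCP pose, the force, the opening and the grip force at its end. only (a regular expression) keeps the lines of the reply that match it, lines (a string "A,B") keeps lines A to B, and quiet returns only ok. Input that does not fit is refused with a message, and nothing moves.
- bot.read_state(): the state, without advancing time (a new reading comes with each control period).
- bot.capture(name): name is "scene" or "top" or "wrist"; returns a dict with "color" (384x512x3 uint8, blue, green, red), "vfov" (degrees; the focal length in pixels is half the picture's height over the tangent of half this angle, whatever the lens; pixels are square), "cx", "cy" (the principal point, pixels), "world_from_camera" (4x4, takes a point from camera to world coordinates). Camera axes: x right, y down, z forward; pixel columns grow to the right and rows downward; lengths in m; the calibration is good to about 2 mm. A picture is of the moment at which its call begins. There is no depth.
- bot.sign_off(): hands the job in; it is judged then, once.
The state is a dict: "clock": time; "q": joint angles; "joint_vel": joint speeds; "joint_efforts": joint torques, N m; "position": TCP position; "tcp_rot": TCP orientation; "force": force on the tool from outside, world axes, zero at the start; "ft_torque": the same for the moment, N m; "opening": opening from 0.0 (shut) to 1.0 (fully open); "grip_force": force on a finger pad.
Only numpy, scipy, OpenCV 4.12 (cv2) and the standard library are available. Lean on these libraries where they do the work, as an engineer would, in place of code of your own. Each camera call takes 0.05 s, during which the arm holds its last target. There are 200 camera calls.

TASK

Before the laptop is worked on, cut its bench power at the grey outlet box with the yellow lid: press down on the black pad at the front of the yellow lid so that the catch lets go and the lid springs ajar, then push the lid up and over with the fingertips until it leans back and stays open by itself, then press the red button inside all the way down, let it come up again and move clear. Do not pick anything up, leave the box with the blue lid shut, and leave the loose things on the bench where they are.

Things in the scene. Friction and masses are not known exactly. Their poses are not given: they have to be found in the camera images.
- yellow_box: grey outlet box with the YELLOW lid, bolted to the bench: 160 mm deep (x), 130 mm wide (y), 80 mm high, walls 5 mm. Origin: centre of its underside. Its x points from the front (catch side) to the back (hinge side), z up
- yellow_lid (a joint): angle (rad) of the yellow lid: 0 shut and caught, flush with the rim; pressed in at most to -0.048 (6 mm at the front edge); ajar about 0.42; vertical 1.57; 1.9 leaning back on its stop, where it stays by its own weight. Panel 146 mm from hinge to front edge, 116 mm wide, 6 mm thick, 0.12 kg, damped hinge. A spring holds it ajar; between ajar and vertical it falls back to ajar
- yellow_press (a point): middle of the small black pad on top of the yellow lid, 20 mm behind its front edge, centred: the place to press. Moves with the lid; 80 mm above the bench while shut. Pressed down some 5 mm here (3 to 4 N, firm stop at 6 mm) the lid pushes the catch aside; when the finger goes up again the spring raises the lid to ajar
- yellow_edge (a point): middle of the front edge of the yellow lid, at half its thickness; moves with the lid (about 137 mm above the bench when ajar). A steel latch tongue hangs 30 mm below the lid's underside close behind the front edge, 30 to 42 mm to the left (+y of the box) of the middle
- yellow_hinge (a point): middle of the hinge axis of the yellow lid, at the back of the box, 73 mm behind the box's centre and 77 mm above the bench; fixed to the box; the axis runs along the box's y
- yellow_button (a joint): travel (m) of the red push button inside the yellow-lidded box: 0 up, 0.006 fully down. It springs back; fully down takes 5 N
- yellow_button_top (a point): centre of the top of that red button, 32 mm across, 18 mm below the rim of the box, 8 mm in front of the box's middle; hidden under the lid while that is shut. The opening around it is 150 x 120 mm
- blue_box: a second box of the same make with a BLUE lid; same sizes and axes; not to be operated
- blue_lid (a joint): angle (rad) of the blue lid, as for the yellow one; it must stay shut (0)
- battery: flat black two-cell battery pack, 100 x 46 x 13 mm, lying loose between the two boxes; origin under its centre
- fan: round black laptop fan, 64 mm across, 12 mm high, loose; origin under its centre
- driver: screwdriver lying on the bench, 160 mm long, loose
- tin: shallow round steel screw dish, 70 mm across, 22 mm high, loose; origin under its centre
- flask: white plastic bottle with a blue cap, 52 mm across, 130 mm high, loose; origin under its centre
- mug: white mug, 80 mm across, 90 mm high, loose; origin under its centre
- speaker: black laptop speaker strip with yellow ends, about 22 x 114 x 9 mm, loose; origin under its centre

How it is judged:
On the way, in this order (a step that is already met when the one before it is completed fails the run):
1. the yellow lid has been released and stands ajar (value of joint yellow_lid between 0.25 and 1.2 rad), for 0.1 s.
2. the yellow lid has been swung past vertical and leans back (value of joint yellow_lid above 1.65 rad), for 0.2 s.
3. the red button is pressed all the way down with the lid open (value of joint yellow_button above 0.0045 m and value of joint yellow_lid above 1.62 rad), for 0.05 s.
At the end, for the whole second after the job is handed in: the yellow lid leans back past vertical (more than 1.62 rad) and is at rest, the red button has come up again (less than 2 mm down), the blue lid is shut (below 0.05 rad), and every loose thing is within 20 mm of where it stood (value of joint yellow_lid above 1.62 rad and velocity of joint yellow_lid below 0.1 rad/s and value of joint yellow_button below 0.002 m and value of joint blue_lid below 0.05 rad and distance of each of battery, fan, driver, tin, flask, mug, speaker from where it was at the start of the episode below 0.02 m); the robot touches nothing.
It fails at once if the blue lid is released (value of joint blue_lid above 0.1 rad).
It fails at once if a loose thing is picked up or pushed more than 20 mm (distance of any of battery, fan, driver, tin, flask, mug, speaker from where it was at the start of the episode above 0.02 m).
It also fails if it takes over 56 s, if anything falls off the work surface, if the arm or the gripper's body presses on something with over 40 N, if the wrist force passes 120 N, or if a joint passes its speed limit or range.

## Working session

There is one attempt and no reset: what is moved stays moved. The work goes in short steps, Python scripts to look and compute and a tool call to move; the robot and the scene stay as the last step left them, time stands still between calls to the robot, and variables do not carry over. Pictures are saved under pics/ and viewed, at most 10 in all, crops included, and the job is handed in when it is done.

```bash
ls; mkdir -p pics; python3 - <<'E'
from cell import bot
import cv2,numpy as np,pickle
d={}
for n in("scene","top"):
    c=bot.capture(n); d[n]=c; cv2.imwrite(f"pics/{n}0.png",c["color"]); print(n,c["vfov"],c["cx"],c["cy"],np.round(c["world_from_camera"],3).tolist())
pickle.dump(d,open("cap0.pkl","wb"))
s=bot.read_state(); print(s)
E
```

```text
cell.py
pics
scene 55.330871858334866 254.3308978679845 189.82175376492427 [[-0.659, 0.591, -0.465, 0.972], [0.752, 0.525, -0.398, 0.378], [0.009, -0.612, -0.791, 0.849], [0.0, 0.0, 0.0, 1.0]]
top 44.37993329791856 258.797358245038 199.11263341690406 [[-0.017, -0.998, 0.061, 0.434], [-1.0, 0.017, 0.007, -0.025], [-0.008, -0.061, -0.998, 1.468], [0.0, 0.0, 0.0, 1.0]]
{'clock': 0.1, 'q': array([ 1.22000182,  0.46831477, -0.01161305,  1.60349778,  0.00599833,
        1.07140644, -0.05634146]), 'joint_vel': array([ 0.00129843, -0.00308303,  0.00062921, -0.00458806, -0.00239914,
        0.00059803,  0.00037947]), 'joint_efforts': array([ 1.60466254e-03, -5.33517659e+01,  2.17782939e-02, -2.51965857e+01,
        1.15382468e-02,  4.34038084e-03,  1.10056834e-05]), 'position': array([ 0.19672379, -0.61901785,  0.23843089]), 'tcp_rot': array([-7.76296337e-04,  9.88188351e-01,  1.53242127e-01, -1.75512908e-04]), 'force': array([-0.08060414,  0.18088617,  0.41299687]), 'ft_torque': array([ 0.05075728,  0.01837828, -0.06161189]), 'grip_force': 0.0, 'opening': 0.9979778892907898}
```

View pics/top0.png

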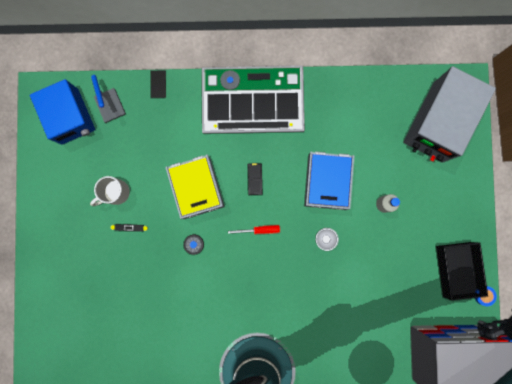

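View pics/scene0.png

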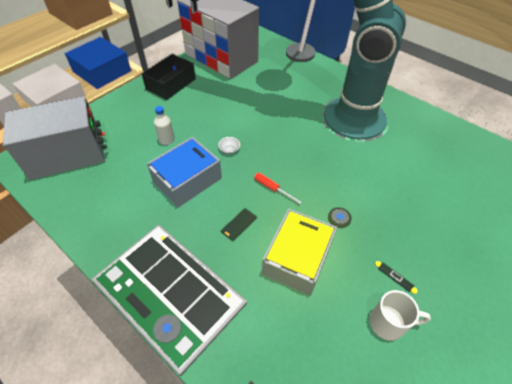

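The top view shows the yellow lid centred near (194,187) with its pad at about (199,205) facing the robot. The blue lid is at (330,181), the fan at (194,244), the driver at (255,230), and the battery at (255,179). Next I'll fit the lid pose.

```bash
cat > h.py <<'E'
import numpy as np,cv2
def ray(c,uv):
    f=c["color"].shape[0]/2/np.tan(np.radians(c["vfov"]/2)); T=np.array(c["world_from_camera"])
    uv=np.atleast_2d(uv).astype(float)
    d=np.c_[(uv[:,0]-c["cx"])/f,(uv[:,1]-c["cy"])/f,np.ones(len(uv))]@T[:3,:3].T
    return T[:3,3],d
def onz(c,uv,z):
    o,d=ray(c,uv); return o+d*((z-o[2])/d[:,2])[:,None]
E
python3 - <<'E'
import pickle; from h import *
d=pickle.load(open("cap0.pkl","rb"))
for n in d:
    c=d[n]; hsv=cv2.cvtColor(c["color"],cv2.COLOR_BGR2HSV)
    m=cv2.inRange(hsv,(24,150,120),(34,255,255))
    k,l,st,ce=cv2.connectedComponentsWithStats(m); i=1+st[1:,4].argmax()
    cn=max(cv2.findContours((l==i).astype(np.uint8),cv2.RETR_EXTERNAL,cv2.CHAIN_APPROX_NONE)[0],key=len)[:,0]
    P=onz(c,cn,0.08)[:,:2]*1000
    (cx,cy),(w,h),a=cv2.minAreaRect(P.astype(np.float32)); print(n,"yellow",cx,cy,w,h,a)
    x,y,w,h=st[i,:4]; sub=np.zeros_like(m); hull=cv2.convexHull(cn); cv2.fillConvexPoly(sub,hull,255); sub=cv2.erode(sub,np.ones((5,5)))
    b=((hsv[...,2]<70)&(sub>0)); v,u=np.nonzero(b); print(" pad",onz(c,[u.mean(),v.mean()],.08),len(u))
t=d["top"]
for nm,uv,z in[("fan",(194,244),.012),("driverL",(229,232),.01),("driverR",(280,229),.01),("batt",(255,179),.013),("blue",(330,181),.08),("laptop",(253,130),.02),("mug",(111,190),.09),("spk",(128,228),.009)]: print(nm,onz(t,uv,z)[0].round(3))
E
```

```text
scene yellow 567.1314697265625 178.95156860351562 148.91073608398438 115.85999298095703 15.672026634216309
 pad [[nan nan nan]] 0
top yellow 561.2383422851562 176.96788024902344 144.69723510742188 115.75472259521484 15.824762344360352
 pad [[0.51099703 0.16245897 0.08      ]] 30
fan [0.388 0.187 0.012]
driverL [0.424 0.079 0.01 ]
driverR [ 0.43  -0.079  0.01 ]
batt [ 0.586 -0.004  0.013]
blue [ 0.57  -0.227  0.08 ]
laptop [ 0.739 -0.001  0.02 ]
mug [0.553 0.419 0.09 ]
spk [0.441 0.392 0.009]<stdin>:11: RuntimeWarning: Mean of empty slice.
  ret = ret.dtype.type(ret / rcount)
```

```bash
cat >> h.py <<'E'
C=np.array([.564,.178]); YAW=.275
def tcp(s):
    "TCP in box frame (mm, z from bench), tool-x yaw error to box x, plus delta in tool axes to box point"
    from scipy.spatial.transform import Rotation as R
    w=np.array(s["position"]); q=np.array(s["tcp_rot"]); Rm=R.from_quat(q[[1,2,3,0]]).as_matrix()
    B=R.from_euler("z",YAW).as_matrix(); p=B.T@(w-np.r_[C,0])
    return p,B,Rm,w
def goto(s,pt):
    p,B,Rm,w=tcp(s); t=B@np.array(pt)+np.r_[C,0]
    xt=Rm[:,0]; print("box",(p*1000).round(1),"turn",round(np.arctan2(xt[1],xt[0])-YAW,4),"delta tool mm",(Rm.T@(t-w)*1000).round(1),"F",s["force"].round(2),"open",round(s["opening"],3))
E
```

>>> {"name": "inch_along", "arguments": {
  "steps": [
    [[0.05, -0.033, -0.02, 0], [0.1, -0.067, -0.02, 0.033], [0.15, -0.1, -0.02, 0.033], [0.2, -0.133, -0.02, 0.033], [0.25, -0.167, -0.02, 0.033], [0.3, -0.2, -0.02, 0.033], [0.338, -0.227, -0.02, 0.033], [0.338, -0.227, -0.02, 0.033], [0.338, -0.227, -0.02, 0.033], [0.338, -0.227, -0.02, 0.033], [0.338, -0.227, -0.02, 0.033]]
  ],
  "aperture": 0
}}

```text
clock: 1.2
position: [0.4492, -0.302, 0.2589]
tcp_rot: [0.0, 0.991, 0.136, -0.001]
force: [-0.6, -0.2, 0.1]
opening: -0.002
grip_force: 0.0
```

```bash
python3 -c "
from h import *;from cell import bot
goto(bot.read_state(),[-.053,0,.13])"
```

```text
box [-240.8 -430.8  258.9] turn -0.0018 delta tool mm [ 187.2 -431.2  128.6] F [-0.6  -0.24  0.12] open -0.002
```

>>> {"name": "inch_along", "arguments": {
  "steps": [
    [[0.019, -0.043, 0, 0], [0.038, -0.086, 0, 0], [0.056, -0.13, 0, 0], [0.075, -0.173, 0, 0], [0.094, -0.216, 0, 0], [0.112, -0.26, 0, 0], [0.131, -0.302, 0, 0], [0.15, -0.345, 0, 0], [0.168, -0.388, 0, 0], [0.187, -0.431, 0, 0], [0.187, -0.431, 0, 0], [0.187, -0.431, 0, 0]]
  ]
}}

```text
clock: 2.4
position: [0.5137, 0.1635, 0.2587]
tcp_rot: [0.0, 0.991, 0.136, -0.0]
force: [0.4, -1.1, -0.5]
opening: 0.002
grip_force: 0.0
```

>>> {"name": "inch_along", "arguments": {
  "steps": [
    [[0, 0, 0.04, 0], [0, 0, 0.08, 0], [0, 0, 0.12, 0], [0, 0, 0.145, 0], [0, 0, 0.145, 0], [0, 0, 0.145, 0]]
  ]
}}

```text
clock: 3.0
position: [0.514, 0.1627, 0.1146]
tcp_rot: [0.0, 0.991, 0.135, -0.0]
force: [-0.0, 0.1, 0.1]
opening: 0.001
grip_force: 0.0
```

```bash
python3 - <<'E'
from h import *;from cell import bot
goto(bot.read_state(),[-.053,0,.088])
c=bot.capture("scene"); t=bot.capture("wrist")
cv2.imwrite("pics/a.png",np.hstack([cv2.resize(c["color"][150:342,200:456],(400,300)),cv2.resize(t["color"],(400,300))]))
E
```

```text
box [-52.2  -1.2 114.6] turn -0.0035 delta tool mm [-0.8 -1.2 26.6] F [-0.    0.11  0.08] open 0.001
```

View pics/a.png

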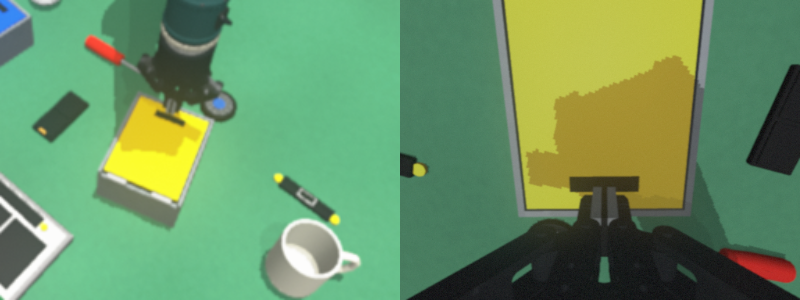

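The left (scene) view shows the closed fingertips over the yellow lid's pad at about (170,117). The wrist view shows them centred on the pad at about (604,187). I'll descend in steps while watching the force.

>>> {"name": "inch_along", "arguments": {
  "steps": [
    [[0, 0, 0.012, 0], [0, 0, 0.022, 0], [0, 0, 0.025, 0], [0, 0, 0.027, 0], [0, 0, 0.027, 0]]
  ],
  "only": "pos|force"
}}

```text
position: [0.5129, 0.1646, 0.087]
force: [-1.5, -0.8, 1.2]
grip_force: 0.7
```

>>> {"name": "inch_along", "arguments": {
  "steps": [
    [[0, 0, 0.002, 0], [0, 0, 0.004, 0], [0, 0, 0.004, 0]]
  ],
  "only": "pos|force"
}}

```text
position: [0.5132, 0.1648, 0.0836]
force: [-2.2, -1.3, 3.4]
grip_force: 1.7
```

>>> {"name": "inch_along", "arguments": {
  "steps": [
    [[0, 0, 0.001, 0], [0, 0, 0.002, 0], [0, 0, 0.002, 0]]
  ],
  "only": "pos|force"
}}

```text
position: [0.5132, 0.1648, 0.0821]
force: [-5.0, -2.5, 11.1]
grip_force: 5.4
```

>>> {"name": "inch_along", "arguments": {
  "steps": [
    [[0, 0, 0.001, 0], [0, 0, 0.001, 0]]
  ],
  "only": "pos|force"
}}

```text
position: [0.5133, 0.1648, 0.082]
force: [-7.3, -3.3, 18.3]
grip_force: 9.1
```

The lid is on its firm stop, so I'll lift straight up and let it spring ajar.

>>> {"name": "inch_along", "arguments": {
  "steps": [
    [[0, 0, -0.03, 0], [0, 0, -0.07, 0], [0, 0, -0.11, 0], [0, 0, -0.13, 0], [0, 0, -0.13, 0], [0, 0, -0.13, 0], [0, 0, -0.13, 0], [0, 0, -0.13, 0]]
  ],
  "only": "clock|pos|force"
}}

```text
clock: 5.2
position: [0.5126, 0.1646, 0.2088]
force: [-0.2, 0.6, -0.3]
grip_force: 0.0
```

```bash
python3 - <<'E'
from h import *;from cell import bot
goto(bot.read_state(),[-.105,-.008,.21])
c=bot.capture("scene"); t=bot.capture("wrist")
cv2.imwrite("pics/b.png",np.hstack([cv2.resize(c["color"][150:342,200:456],(400,300)),cv2.resize(t["color"],(400,300))]))
E
```

```text
box [-53.1   1.  208.8] turn -0.0002 delta tool mm [-51.9   9.   -1.1] F [-0.21  0.63 -0.34] open -0.001
```

View pics/b.png

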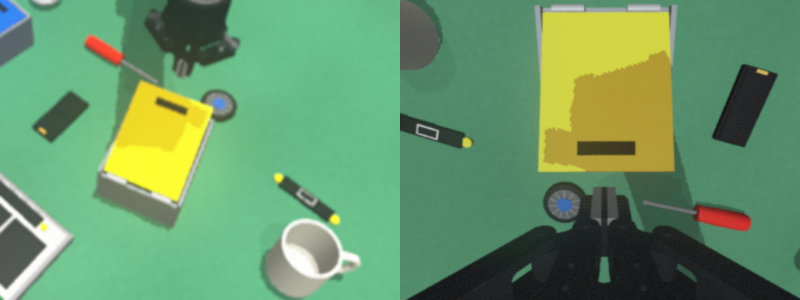

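The lid is ajar: its front edge is lifted in both views, and the hinges show at (570,8) and (650,8) in the wrist view. Next I'll back off in front of the edge and lower the fingertips below it.

>>> {"name": "inch_along", "arguments": {
  "steps": [
    [[-0.035, 0.005, 0, 0], [-0.052, 0.009, 0, 0], [-0.052, 0.009, 0.03, 0], [-0.052, 0.009, 0.065, 0], [-0.052, 0.009, 0.093, 0], [-0.052, 0.009, 0.093, 0], [-0.052, 0.009, 0.093, 0]]
  ],
  "only": "clock|pos|force"
}}

```text
clock: 6.0
position: [0.4656, 0.1423, 0.1172]
force: [-0.0, -0.3, -0.4]
grip_force: 0.0
```

```bash
python3 -c "
from h import *;from cell import bot
s=bot.read_state()
for t in (.42,.6,.8,1.0,1.2,1.4,1.57):
    x,z=.073-.146*np.cos(t),.077+.146*np.sin(t)
    print(t,round(x-.011,3),round(z-.032+.008,3))
    goto(s,[x-.011,-.008,z-.032+.008])"
```

```text
0.42 -0.071 0.113
box [-104.4   -7.6  117.2] turn 0.0002 delta tool mm [33.1  0.4  4.7] F [-0.02 -0.28 -0.37] open 0.0
0.6 -0.058 0.135
box [-104.4   -7.6  117.2] turn 0.0002 delta tool mm [ 45.9   0.4 -18.3] F [-0.02 -0.28 -0.37] open 0.0
0.8 -0.04 0.158
box [-104.4   -7.6  117.2] turn 0.0002 delta tool mm [ 64.6   0.4 -40.6] F [-0.02 -0.28 -0.37] open 0.0
1.0 -0.017 0.176
box [-104.4   -7.6  117.2] turn 0.0002 delta tool mm [ 87.4   0.4 -58.7] F [-0.02 -0.28 -0.37] open 0.0
1.2 0.009 0.189
box [-104.4   -7.6  117.2] turn 0.0002 delta tool mm [113.4   0.4 -72. ] F [-0.02 -0.28 -0.37] open 0.0
1.4 0.037 0.197
box [-104.4   -7.6  117.2] turn 0.0002 delta tool mm [141.5   0.4 -79.8] F [-0.02 -0.28 -0.37] open 0.0
1.57 0.062 0.199
box [-104.4   -7.6  117.2] turn 0.0002 delta tool mm [166.2   0.4 -81.9] F [-0.02 -0.28 -0.37] open 0.0
```

>>> {"name": "inch_along", "arguments": {
  "steps": [
    [[0.02, 0, 0.004, 0], [0.034, 0, 0.004, 0], [0.04, 0, -0.006, 0], [0.046, 0, -0.016, 0], [0.055, 0, -0.028, 0], [0.065, 0, -0.039, 0], [0.065, 0, -0.039, 0]]
  ],
  "only": "clock|pos|force"
}}

```text
clock: 6.7
position: [0.53, 0.1605, 0.16]
force: [-0.2, 0.4, 1.6]
grip_force: 0.7
```

```bash
python3 - <<'E'
from h import *;from cell import bot
goto(bot.read_state(),[.009,-.008,.189])
c=bot.capture("scene"); t=bot.capture("wrist")
cv2.imwrite("pics/c.png",np.hstack([cv2.resize(c["color"][150:342,200:456],(400,300)),cv2.resize(t["color"],(400,300))]))
E
```

```text
box [-37.5  -7.6 160. ] turn -0.0002 delta tool mm [ 46.6   0.4 -28.8] F [-0.17  0.38  1.61] open -0.002
```

View pics/c.png

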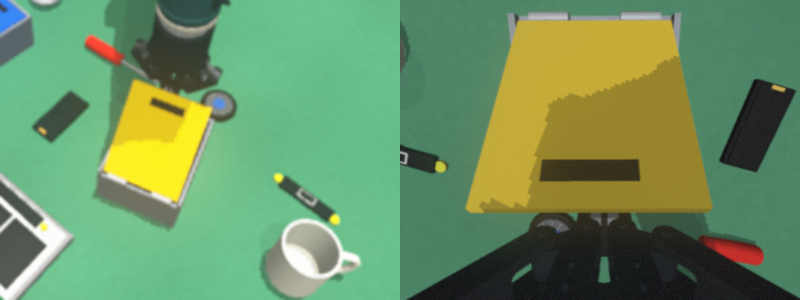

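```bash
cat >> h.py <<'E'
def proj(c,P):
    f=c["color"].shape[0]/2/np.tan(np.radians(c["vfov"]/2)); M=np.linalg.inv(np.array(c["world_from_camera"]))
    p=P@M[:3,:3].T+M[:3,3]; return np.c_[p[:,0]/p[:,2]*f+c["cx"],p[:,1]/p[:,2]*f+c["cy"]]
def lidpts(th):
    "corners of the lid's top front edge, and the pad middle, in world"
    cb=np.array([[np.cos(YAW),-np.sin(YAW),0],[np.sin(YAW),np.cos(YAW),0],[0,0,1]])
    P=[]
    for r,y in((.146,.058),(.146,-.058),(.126,0)):
        P.append([.073-r*np.cos(th)+.003*np.sin(th),y,.077+r*np.sin(th)+.003*np.cos(th)])
    return np.array(P)@cb.T+np.r_[C,0]
E
python3 - <<'E'
from h import *;from cell import bot
w=bot.capture("wrist");s=bot.capture("scene")
for th in(.42,.6,.7,.8,.9,1.,1.1):
    print(th,proj(w,lidpts(th)).round(0).tolist(),((proj(s,lidpts(th))-[200,150])*1.5625).round(0).tolist())
print(w["world_from_camera"][:3,3])
E
```

```text
0.42 [[139.0, 280.0], [356.0, 280.0], [248.0, 242.0]] [[213.0, 107.0], [140.0, 79.0], [171.0, 105.0]]
0.6 [[119.0, 282.0], [372.0, 282.0], [246.0, 239.0]] [[213.0, 105.0], [138.0, 77.0], [170.0, 104.0]]
0.7 [[104.0, 278.0], [382.0, 278.0], [244.0, 232.0]] [[212.0, 106.0], [136.0, 77.0], [169.0, 104.0]]
0.8 [[88.0, 270.0], [395.0, 270.0], [243.0, 221.0]] [[212.0, 107.0], [134.0, 78.0], [168.0, 105.0]]
0.9 [[69.0, 255.0], [410.0, 256.0], [242.0, 205.0]] [[210.0, 109.0], [132.0, 79.0], [166.0, 107.0]]
1.0 [[47.0, 233.0], [427.0, 233.0], [240.0, 184.0]] [[209.0, 113.0], [129.0, 82.0], [164.0, 110.0]]
1.1 [[22.0, 200.0], [446.0, 201.0], [238.0, 155.0]] [[207.0, 117.0], [126.0, 86.0], [162.0, 114.0]]
[0.60293298 0.18131814 0.29361568]
```

The measured lid angle is about 0.81 rad, as predicted. I'll continue along the arc and over vertical.

>>> {"name": "inch_along", "arguments": {
  "steps": [
    [[0.01, 0, -0.009, 0], [0.021, 0, -0.016, 0], [0.034, 0, -0.023, 0], [0.047, 0, -0.029, 0], [0.061, 0, -0.033, 0], [0.075, 0, -0.037, 0], [0.088, 0, -0.038, 0], [0.1, 0, -0.038, 0], [0.109, 0, -0.037, 0], [0.117, 0, -0.036, 0], [0.117, 0, -0.036, 0], [0.117, 0, -0.036, 0]]
  ],
  "only": "clock|pos|force"
}}

```text
clock: 8.1
position: [0.6406, 0.1914, 0.1919]
force: [-0.3, -0.0, 0.2]
grip_force: 0.0
```

```bash
python3 - <<'E'
from h import *;from cell import bot
goto(bot.read_state(),[-.008,0,.2])
c=bot.capture("scene"); t=bot.capture("wrist")
cv2.imwrite("pics/d.png",np.hstack([cv2.resize(c["color"][150:342,200:456],(400,300)),cv2.resize(t["color"],(400,300))]))
for th in(1.57,1.7,1.8,1.9): print(th,((proj(c,lidpts(th))-[200,150])*1.5625).round(0).tolist())
E
```

```text
box [ 77.3  -7.9 191.9] turn -0.0002 delta tool mm [-85.3  -7.9  -8. ] F [-0.35 -0.03  0.15] open 0.001
1.57 [[192.0, 152.0], [106.0, 117.0], [147.0, 142.0]]
1.7 [[187.0, 165.0], [100.0, 129.0], [142.0, 153.0]]
1.8 [[182.0, 176.0], [95.0, 139.0], [138.0, 162.0]]
1.9 [[178.0, 187.0], [91.0, 150.0], [134.0, 171.0]]
```

View pics/d.png

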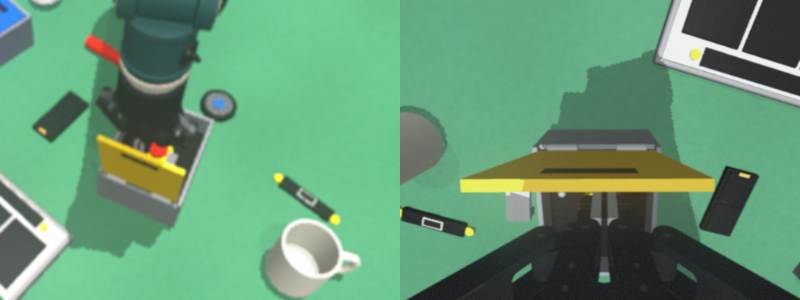

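The lid's top edge runs from (98,135) to (185,172) in the scene crop, which is about 1.75 rad and past vertical. The red button is visible at (160,148). I'll withdraw to above the button, then check.

>>> {"name": "inch_along", "arguments": {
  "steps": [
    [[-0.03, 0, 0, 0], [-0.06, -0.008, 0, 0], [-0.085, -0.008, 0, 0], [-0.085, -0.008, 0.03, 0], [-0.085, -0.008, 0.06, 0], [-0.085, -0.008, 0.09, 0], [-0.085, -0.008, 0.09, 0], [-0.085, -0.008, 0.09, 0]]
  ],
  "only": "clock|pos|force"
}}

```text
clock: 9.0
position: [0.5568, 0.1762, 0.1027]
force: [0.1, 0.1, 0.5]
grip_force: 0.0
```

```bash
python3 - <<'E'
from h import *;from cell import bot
goto(bot.read_state(),[-.008,0,.070])
c=bot.capture("scene"); t=bot.capture("wrist")
cv2.imwrite("pics/e.png",np.hstack([cv2.resize(c["color"][150:342,200:456],(400,300)),cv2.resize(t["color"],(400,300))]))
E
```

```text
box [ -7.4   0.2 102.7] turn -0.0 delta tool mm [-0.6  0.2 32.7] F [0.14 0.11 0.45] open 0.001
```

View pics/e.png

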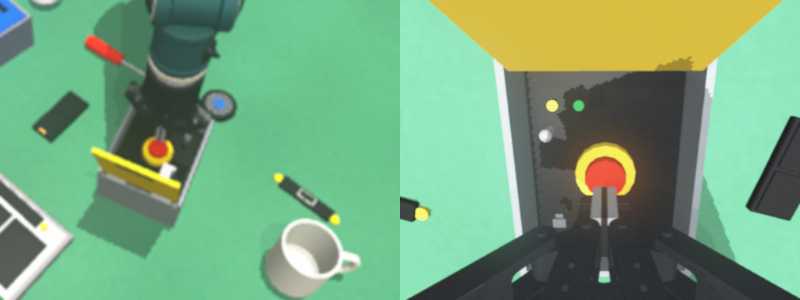

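The lid leans back at about 1.9 rad, with its edge from (92,150) to (178,188). The fingertips are in line with the red button at (605,178) in the wrist view. Now I'll press it.

>>> {"name": "inch_along", "arguments": {
  "steps": [
    [[0, 0, 0.015, 0], [0, 0, 0.027, 0], [0, 0, 0.031, 0], [0, 0, 0.033, 0], [0, 0, 0.035, 0], [0, 0, 0.037, 0], [0, 0, 0.037, 0]]
  ],
  "only": "clock|pos|force"
}}

```text
clock: 9.8
position: [0.5566, 0.1759, 0.0653]
force: [-2.2, -0.7, 4.3]
grip_force: 2.1
```

>>> {"name": "inch_along", "arguments": {
  "steps": [
    [[0, 0, 0.001, 0], [0, 0, 0.002, 0], [0, 0, 0.002, 0]]
  ],
  "only": "clock|pos|force"
}}

```text
clock: 10.1
position: [0.5567, 0.1759, 0.064]
force: [-4.9, -3.1, 9.5]
grip_force: 4.9
```

>>> {"name": "inch_along", "arguments": {
  "steps": [
    [[0, 0, 0.001, 0], [0, 0, 0.001, 0]]
  ],
  "only": "clock|pos|force"
}}

```text
clock: 10.3
position: [0.5568, 0.176, 0.0639]
force: [-6.8, -4.1, 16.7]
grip_force: 8.3
```

>>> {"name": "inch_along", "arguments": {
  "steps": [
    [[0, 0, -0.03, 0], [0, 0, -0.07, 0], [0, 0, -0.11, 0], [-0.04, 0, -0.15, 0], [-0.08, 0, -0.18, 0], [-0.12, 0, -0.2, 0], [-0.15, 0, -0.2, 0], [-0.15, 0, -0.2, 0], [-0.15, 0, -0.2, 0], [-0.15, 0, -0.2, 0]]
  ],
  "only": "clock|pos|force"
}}

```text
clock: 11.3
position: [0.4137, 0.1357, 0.2623]
force: [1.1, 1.0, -0.0]
grip_force: 0.0
```

```bash
python3 - <<'E'
from h import *;from cell import bot
c=bot.capture("scene"); t=bot.capture("top")
cv2.imwrite("pics/f.png",np.hstack([cv2.resize(c["color"],(400,300)),cv2.resize(t["color"],(400,300))]))
E
```

```text
(no output)
```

View pics/f.png

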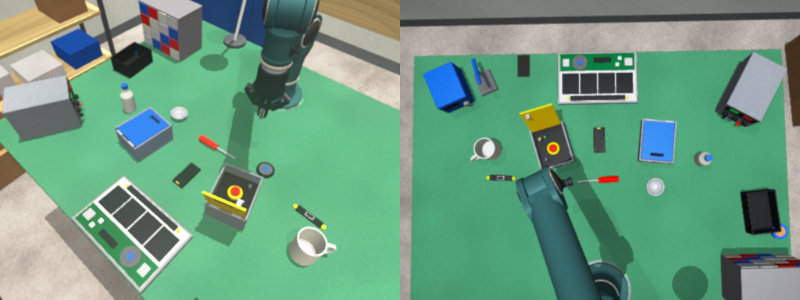

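The lid stands open at (225,202) in the scene view, with the button up at (235,191). The blue lid is shut, the loose things are in place and the arm is clear, so I'm handing in.

>>> {"name": "inch_along", "arguments": {
  "steps": [
    [[0, 0, 0, 0], [0, 0, 0, 0], [0, 0, 0, 0]]
  ],
  "only": "clock|force"
}}

```text
clock: 11.7
force: [-0.5, 1.0, 0.3]
grip_force: 0.0
```

```bash
python3 -c "
from cell import bot
print(bot.sign_off())"
```

```text
the job is handed in; nothing more can be done
None
```

I handed the job in at 11.7 s: the yellow lid is open and leaning back, the red button was pressed to its stop and is up again, the blue lid is shut, and the loose things look undisturbed in the last pictures; the sign-off gave no verdict.

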